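# Snap the comb box shut, then lift the washed guard comb with tongs

## Task

The dry guard combs are back in the acrylic box, so swing its lid down and press it until the latch snaps and the lid is fully shut. Then take the steel tongs by their arms, close the tips on the freshly washed guard comb standing in the soap dish (only the tongs may touch it) and lift it at least 5 cm clear above the dish. Finish while still holding it there in the tongs, still over the dish so that it drips into it; leave the dish, trimmer, brush and clipped combs where they are.

Things in the scene. Friction and masses are not known exactly. Their poses are not given: they have to be found in the camera images.
- box: Clear acrylic box, 95 (its x) x 130 (its y) x 55 mm high, walls 3 mm, fixed to the shelf, at -y or +y of the dish. Origin: centre of its underside; its front (latch side) faces its own -x, the lid hinge runs along the top of its far +x wall. Two dry guard combs and a spare blade lie inside, below the rim; leave them.
- lid (a joint): Lid of the box, rad: 0 = fully shut, grows as the front edge rises (starts 0.75 to 1.2). The stiff hinge stays where it is left (0.07 N m). At about 0.08 to 0.05 rad a sprung latch at the middle of the front edge rides over a bar on the box's front wall: about 3 to 8 N of push down at the front edge; then it snaps under the bar and the lid stays at 0.
- lid_hinge (a point): On the lid's hinge axis, middle of its length: 47.5 mm in the box's +x from its centre, 55 mm above the shelf. Turns with the lid. The lid is a clear plate 95 x 130 mm, 4 mm thick, lying just above the hinge axis when shut.
- lid_front (a point): Middle of the front edge of the lid's outer (upper) face: 95 mm from the hinge, 4 mm off the hinge plane (59 mm above the shelf when shut). The latch, 30 mm wide, sticks out 9 mm beyond this edge and hangs 25 mm below it.
- tongs: Spring tongs of steel strip 16 mm high, 2 mm thick, lying on edge on the shelf, so both arms can be pinched from above. Origin: underside of the middle line at the ribbed grip place, near the balance; +x points to the tips (ends at x +111 mm; round bow ends at -89). Free width over the arms at the grip place 42 mm; squeezed there to 30 mm the arms are parallel. They spring open when let go.
- tongs_left: Arm of the tongs on their +y side. Origin at its bow end: x -74, y +14 mm in the tongs' frame, on the underside.
- tongs_right: Arm of the tongs on their -y side. Origin at its bow end: x -74, y -14 mm in the tongs' frame, on the underside.
- tongs_tips (a point): Midway between the tips' flat gripping faces (each 24 mm long, 16 mm high): x +95 mm from the tongs' origin, 8 mm above their underside. The tips stand 51 mm apart inside when free and 26 mm when the arms are parallel. At the grip place it takes about 2.5 N to begin closing and 7 N to reach parallel; more than that presses on the item with about 0.4 of the excess.
- comb: The washed black plastic guard comb, standing teeth up in the soap dish, about 20 g: 42 mm wide (its x), 26 mm thick (its y), 50 mm tall. Origin: centre of its underside. The two 42 mm wide faces (+y and -y) are flat up to 38 mm; above that the teeth arch inwards. The tongs close across the 26 mm, arms along the comb's x, which points away from the robot within 0.7 rad.
- dish: White ceramic soap dish, 95 (its x) x 135 (its y) mm, rim 20 mm high, ribbed floor 9 mm above the shelf, 300 g, loose. Origin: centre of its underside.
- trimmer: Black cylindrical beard trimmer lying on the shelf beyond the dish, 155 mm long, 35 mm high. Leave alone.
- brush: Beech beard brush, bristles up, 116 x 44 x 36 mm. Leave alone.
- clip: Metal spring clip holding two black guard combs side by side, 42 x 58 x 50 mm. Leave alone.
Not all that is in view belongs to the job. Of the things shaped like the box, the clear one is meant. Of the things that look like the dish, take the one that is farthest to the robot's right at the start.

How it is judged:
By the outcome, as a careful person would: the job done as asked, in the order asked, and still so for the second after the job is handed in, while the arm keeps its last pose, push and grip.
It also fails if it takes over 51 s, if anything falls off the work surface, if the arm or the gripper's body presses on something with over 40 N, if the wrist force passes 120 N, or if a joint passes its speed limit or range.

## Robot

A 6-joint arm with a two-finger parallel gripper is mounted at the origin on the work surface. World frame = base frame: x ahead of the robot, y to its left, z up, the work surface at z = 0. Lengths are in mm, angles in rad, forces in N, time in s.
With the tool pointing down it reaches from about 300 to 750 mm from the base axis. Payload 8.5 kg.
Tool frame: the origin (TCP) lies on the centre line of the jaws, within the pads' length; the fingertips stand 25 mm ahead of it and the grasp point (between the pads) lies 6 mm ahead of it; z points along the fingers, y is the line along which they close (so a half turn about z gives the same grasp; the last joint's range is limited). The gripper opens to 88 mm and grips with 3 to 60 N. Pads are 18 mm wide; open, the fingers measure 123 mm over their backs; the gripper's body (75 mm by 187 mm) begins 45 mm behind the grasp point.
Start: joints at [-1.464, 0.381, 1.297, -0, 1.464, -0.215], TCP at [173.945, -521.751, 263.748] pointing down, gripper open.
Joint ranges: [-3.11, 3.11], [-0.89, 2.33], [0.22, 2.48], [-1.42, 4.56], [0.17, 2.85], [-2.88, 2.88]. Speed limits (rad/s): [2.39, 2.39, 3.14, 3.14, 3.14, 3.14].

## Interface

Orientations are given as a unit quaternion [w, x, y, z].
In Python, from station import status, cams, robot gives the robot as it stands. The module is installed in compiled form; this text tells all that it offers.
- The arm moves only by the tool arm_command, never from a script. Its argument "series" is a list that holds one entry, the list of rows, each a list of 7 numbers: the turn, a rotation vector about the tool's x, y, z in units of 5 degrees (1.0 is 5 degrees), then the shift along the tool's x, y, z in units of 30 mm (1.0 is 30 mm), then the finger opening in mm, from 0 to 88.1. A call has 1 to 5 rows; each row is the pose to reach, as a shift and turn from the pose commanded when the call began, along the tool's axes at that moment; what a row does not reach only later rows make up. A row lasts 1/8 s, in which the tool goes at most 62.5 mm and 10.7 degrees, less where a joint would pass 70% of its speed; a pose out of reach is approached as far as the arm can. A call with a gripper value outside its range is refused whole. The fingers move at their own pace and stop on an object; "newtons" is the grip in N (left out, the last holds). Time passes only in rows, so rows that repeat a pose let the fingers close. It gives the time, the measured TCP pose, the force, the opening and the grip force at its end, in the units of the state.
- status.get_state(): the state, without advancing time (a new reading comes with each control period).
- cams.capture(name): name is "scene" or "top"; returns the picture (420x560x3 uint8, red, green, blue); there is no depth.
- cams.camera_model(name): a dict with "intrinsics" (3x3 intrinsics, pixels), "R" (3x3) and "t" (3): a world point X has camera coordinates R X + t. Camera axes: x right, y down, z forward; pixel columns grow to the right and rows downward; lengths in mm; the calibration is good to about 2 mm. A picture is of the moment at which its call begins. camera_model takes no time and is no camera call.
- robot.sign_off(): hands the job in; it is judged then, once.
Trained networks look in the newest picture that a camera, given by its name, has taken for a name from the list of things; names that differ only in an ending like _2 or _b are one class to them, and where a whole thing is asked for, a point or a joint stands for the part that bears it (a point fixed in the world has none). Each returns a list of dicts, best first, with "p" (0 to 1); they miss things now and then, are a little off and sometimes report something else, mostly with a low value. They report only what shows in the picture. A call takes as long as a camera call. They do not tell look-alikes from the thing itself.
- cams.spot_in(camera, label): "rect" ([left, top, width, height] as shares, 0 to 1, of the picture: columns of its width, rows of its height, round what is visible of it).
The state is a dict: "time_s": time; "joint_positions": joint angles; "dq": joint speeds; "joint_efforts": joint torques, N m; "tcp_pos": TCP position; "tcp_rot": TCP orientation; "wrist_force": force on the tool from outside, world axes, zero at the start; "wrist_torque": the same for the moment, N m; "opening": finger opening in mm; "finger_force": force on a finger pad.
Only numpy, scipy, OpenCV 4.12 (cv2) and the standard library are available. Lean on these libraries where they do the work, as an engineer would, in place of code of your own. Each camera call takes 0.05 s, during which the arm holds its last target. There are 200 camera calls.

## Working session

There is one attempt and no reset: what is moved stays moved. The work goes in short steps, Python scripts to look and compute and a tool call to move; the robot and the scene stay as the last step left them, time stands still between calls to the robot, and variables do not carry over. Pictures are saved under pics/ and viewed, at most 10 in all, crops included, and the job is handed in when it is done.

Besides the shell and the picture viewer there is one more tool, called after "Request:" as name([rows], argument=value, ...), one row to a line, values as JSON. arm_command: Moves the arm, as the interface text tells. Its arguments: {"type":"object","properties":{"series":{"type":"array","items":{"type":"array","items":{"type":"array","items":{"type":"number"}}}},"newtons":{"type":"number"}},"required":["series"]}

```bash
mkdir -p pics; python3 - <<'E'
from station import status,cams
import cv2,numpy as np
for c in("scene","top"):
    im=cams.capture(c); cv2.imwrite(f"pics/{c}0.png",cv2.resize(im[:,:,::-1],(800,600),interpolation=cv2.INTER_CUBIC))
    m=cams.camera_model(c); R=np.array(m["R"]);t=np.array(m["t"]);print(c,np.round(m["intrinsics"],1).tolist(),np.round(R,3).tolist(),"pos",np.round(-R.T@t))
    for l in("box","lid","tongs","comb","dish","trimmer","brush","clip"):
        print(l,[(np.round(np.array(d["rect"])*[560,420,560,420]).tolist(),round(d["p"],2)) for d in cams.spot_in(c,l)][:4])
s=status.get_state();print({k:np.round(v,3).tolist() for k,v in s.items()})
E
```

```text
scene [[385.8, 0.0, 280.6], [0.0, 385.8, 205.5], [0.0, 0.0, 1.0]] [[-0.876, 0.482, -0.002], [0.267, 0.482, -0.835], [-0.401, -0.732, -0.551]] pos [938. 733. 585.]
box [([367.0, 204.0, 69.0, 54.0], 0.9), ([315.0, 203.0, 73.0, 91.0], 0.65)]
lid [([315.0, 207.0, 69.0, 67.0], 0.79), ([377.0, 201.0, 60.0, 36.0], 0.74)]
tongs [([211.0, 156.0, 59.0, 27.0], 0.83)]
comb [([268.0, 204.0, 22.0, 24.0], 0.85)]
dish [([348.0, 311.0, 81.0, 60.0], 0.9), ([172.0, 171.0, 24.0, 27.0], 0.67), ([246.0, 201.0, 61.0, 41.0], 0.61)]
trimmer [([186.0, 219.0, 21.0, 46.0], 0.95)]
brush [([238.0, 274.0, 45.0, 45.0], 0.59)]
clip [([171.0, 170.0, 25.0, 28.0], 0.65)]
top [[449.4, 0.0, 279.8], [0.0, 449.4, 212.0], [0.0, 0.0, 1.0]] [[-0.006, -1.0, 0.004], [-0.985, 0.005, -0.174], [0.174, -0.005, -0.985]] pos [ 334.   68. 1301.]
box [([187.0, 214.0, 54.0, 36.0], 0.7), ([194.0, 272.0, 54.0, 43.0], 0.7)]
lid [([187.0, 213.0, 50.0, 27.0], 0.81), ([193.0, 271.0, 58.0, 46.0], 0.64)]
tongs [([380.0, 193.0, 24.0, 70.0], 0.51), ([271.0, 130.0, 52.0, 20.0], 0.45)]
comb [([286.0, 206.0, 14.0, 15.0], 0.69)]
dish [([126.0, 184.0, 51.0, 53.0], 0.96), ([272.0, 192.0, 49.0, 46.0], 0.85)]
trimmer [([270.0, 132.0, 53.0, 23.0], 0.76)]
brush [([203.0, 155.0, 41.0, 19.0], 0.92)]
clip [([373.0, 152.0, 20.0, 16.0], 0.62)]
{'time_s': 0.9, 'joint_positions': [-1.464, 0.381, 1.297, -0.0, 1.464, -0.215], 'dq': [-0.001, -0.0, -0.001, 0.001, -0.0, 0.0], 'joint_efforts': [0.003, -43.779, -22.473, 0.072, 0.031, -0.0], 'tcp_pos': [173.955, -521.737, 263.755], 'tcp_rot': [-0.0, 0.987, 0.16, -0.0], 'wrist_force': [-0.042, 0.256, 0.275], 'wrist_torque': [-0.038, -0.012, 0.005], 'finger_force': 0.0, 'opening': 88.024}
```

View pics/scene0.png

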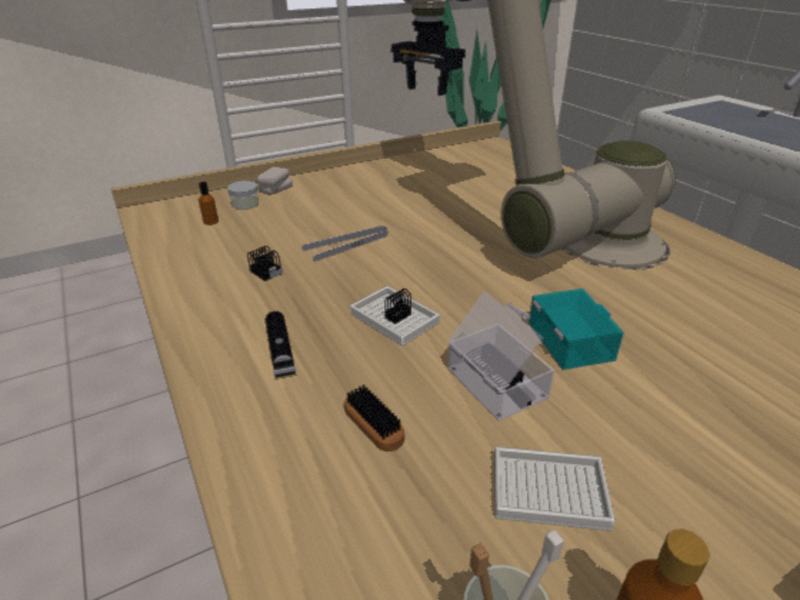

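View pics/top0.png

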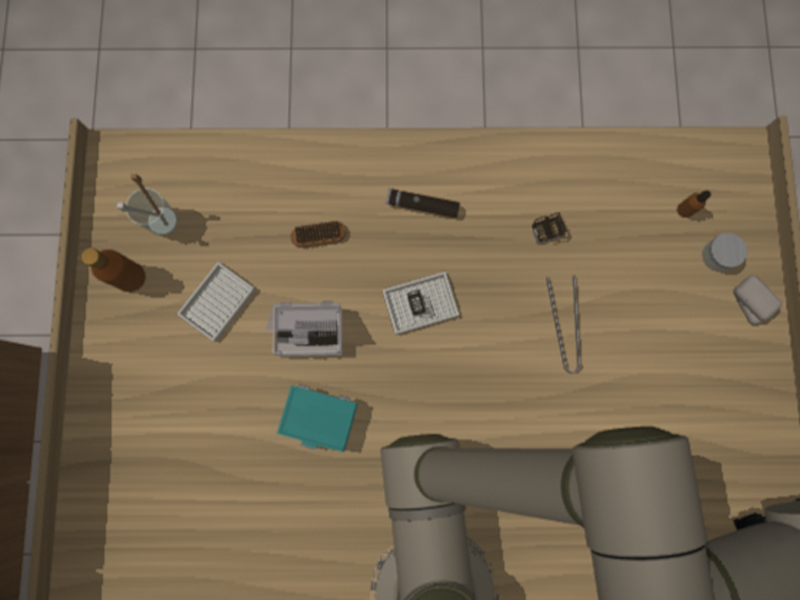

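The top view shows the clear box at (307,330), the teal decoy at (318,418), the dish with the comb at (420,302), and the tongs at (565,325) with tips pointing away from the robot. I need close-ups of these.

```bash
python3 - <<'E'
from station import cams
import cv2,numpy as np
s=cams.capture("scene")[:,:,::-1];t=cams.capture("top")[:,:,::-1]
np.savez("im0.npz",s=s,t=t)
def cr(im,x,y,w,h): return cv2.resize(im[y:y+h,x:x+w],(400,300),interpolation=cv2.INTER_CUBIC)
a=np.vstack([np.hstack([cr(s,300,195,100,100*3//4+25),cr(t,180,200,80,60)]),np.hstack([cr(t,260,180,80,60),cr(t,370,190,100,75)])])
cv2.imwrite("pics/c1.png",a)
E
```

```text
(no output)
```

View pics/c1.png

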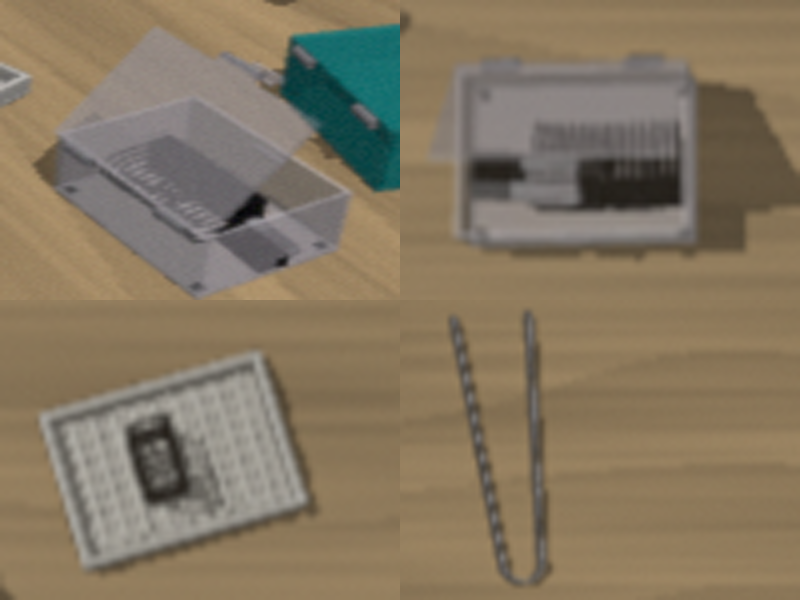

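```bash
cat > h.py <<'E'
import numpy as np
from station import cams,status,robot
M={c:cams.camera_model(c) for c in("scene","top")}
def proj(c,X):
    m=M[c];p=np.atleast_2d(X)@np.array(m["R"]).T+m["t"];p=p@np.array(m["intrinsics"]).T;return p[:,:2]/p[:,2:]
def ray(c,u,z):
    m=M[c];R=np.array(m["R"]);d=R.T@np.linalg.solve(np.array(m["intrinsics"]),[u[0],u[1],1]);o=-R.T@np.array(m["t"]);return o+d*(z-o[2])/d[2]
def pose(q,P):
    x,y,a=q;P=np.array(P,float);c,s=np.cos(a),np.sin(a);return np.c_[x+c*P[:,0]-s*P[:,1],y+s*P[:,0]+c*P[:,1],P[:,2]]
E
python3 - <<'E'
from h import *
from scipy.optimize import least_squares as L
rim=[(47.5,65,55),(47.5,-65,55),(-47.5,-65,55),(-47.5,65,55)]
T=np.array([(191.6,213),(238.4,213),(239,249),(191,248)])
S=np.array([(351,275),(315,240),(349,228),(387.5,259)])
o=ray("top",(215,231),55);print("c",o)
f=lambda q:np.r_[(proj("top",pose(q,rim))-T).ravel(),(proj("scene",pose(q,rim))-S).ravel()]
r=L(f,[o[0],o[1],0]);print("box",r.x.round(3),f(r.x).round(1))
q=r.x
def lid(th):
    P=[]
    for a,y,n in((95,65,4),(95,-65,4),(95,0,4)): P.append((47.5-a*np.cos(th)+n*np.sin(th)*1,y,55+a*np.sin(th)+n*np.cos(th)))
    return pose(q,P)
for th in np.arange(.7,1.3,.1): print(round(th,1),proj("scene",lid(th)).round(1).tolist())
D=np.array([(268.4,202.6),(311.6,190),(322,221),(278,234)]);d=[(47.5,67.5,20),(47.5,-67.5,20),(-47.5,-67.5,20),(-47.5,67.5,20)]
f=lambda q:(proj("top",pose(q,d))-D).ravel();r=L(f,[500,0,.2]);print("dish",r.x.round(3),f(r.x).round(1))
a,b,c=[ray("top",u,16) for u in((383.75,194.3),(402,193),(400.75,260.5))]
m=(a+b)/2;print("tongs tips",a.round(),b.round(),"bow",c.round(),np.linalg.norm(a-b),np.linalg.norm(m-c),np.arctan2(*(m-c)[[1,0]]))
for z in(20,59):print("comb",ray("top",(291.6,211.6),z))
import cv2
z=np.load("im0.npz")
for k,(x0,x1,y0,y1) in(("t",(280,306,200,225)),("s",(262,296,198,234))):
    g=z[k][y0:y1,x0:x1].max(2);n,lb,st,ce=cv2.connectedComponentsWithStats((g<75).astype(np.uint8));print(k,st.tolist(),ce.round(1).tolist(),(x0,y0))
E
```

```text
c [501.98615255 242.73833595  55.        ]
box [5.03305e+02 2.45457e+02 3.00000e-03] [-0.4  1.  -1.   0.6 -1.8 -1.7 -0.7 -0.3 -0.4 -0.5 -0.7 -1.6 -0.2 -2.
  0.1 -0.2]
0.7 [[382.8, 237.8], [342.5, 205.6], [361.4, 220.8]]
0.8 [[380.6, 236.1], [340.2, 203.9], [359.2, 219.0]]
0.9 [[378.0, 234.8], [337.7, 202.5], [356.6, 217.7]]
1.0 [[375.2, 233.9], [334.8, 201.4], [353.8, 216.7]]
1.1 [[372.0, 233.4], [331.7, 200.8], [350.6, 216.1]]
1.2 [[368.5, 233.3], [328.4, 200.5], [347.2, 215.9]]
1.3 [[364.9, 233.7], [324.9, 200.6], [343.6, 216.1]]
dish [5.6164e+02 1.7122e+01 2.8800e-01] [-0.4  0.4  0.7 -0.1  0.2 -0.4 -0.5  0.1]
tongs tips [ 613. -243.   16.] [ 617. -297.   16.] bow [ 420. -283.   16.] 53.814265756414684 195.57554321726468 0.06564598826333207
comb [562.22973482  27.06684839  20.        ]
comb [555.28882213  28.30056715  59.        ]
t [[0, 0, 26, 25, 562], [6, 4, 12, 17, 88]] [[12.7, 12.0], [11.4, 12.1]] (280, 200)
s [[0, 0, 34, 36, 943], [7, 4, 19, 25, 281]] [[16.5, 17.7], [16.4, 16.9]] (262, 198)
```

```bash
cat >> h.py <<'E'
from scipy.spatial.transform import Rotation as Ro
def row(*targets):
    s=status.get_state();w,x,y,z=s["tcp_rot"];C=Ro.from_quat([x,y,z,w]);p=np.array(s["tcp_pos"])
    print("t",s["time_s"],"p",p.round(1),"F",np.round(s["wrist_force"],1),"open",round(s["opening"],1),"ff",round(s["finger_force"],1),"yaw",np.arctan2(*C.as_matrix()[[1,0],0]).round(3))
    for X,yaw in targets:
        T=Ro.from_euler("z",yaw)*Ro.from_euler("x",np.pi)
        print(X,(np.degrees((C.inv()*T).as_rotvec())/5).round(2),(C.inv().apply(np.array(X)-p)/30).round(3))
E
python3 -c "
from h import *
row(((430,-280,260),0),((460,-20,240),0),((488,245,210),0))"
```

```text
t 1.0 p [ 174.  -521.7  263.7] F [-0.5 -0.5 -0.1] open 88.0 ff 0.0 yaw 0.322
(430, -280, 260) [-0.   -0.    3.69] [10.645 -4.945  0.125]
(460, -20, 240) [-0.   -0.    3.69] [ 14.335 -12.851   0.792]
(488, 245, 210) [-0.   -0.    3.69] [ 18.014 -20.935   1.793]
```

Request:
arm_command([
  [[0,0,3.69,10.645,-4.945,0.125,0],[0,0,3.69,10.645,-4.945,0.125,0],[0,0,3.69,10.645,-4.945,0.125,0],[0,0,3.69,10.645,-4.945,0.125,0],[0,0,3.69,10.645,-4.945,0.125,0]],
], newtons=20)

```text
time_s: 1.62
tcp_pos: [400.7, -307.3, 260.7]
tcp_rot: [0.0, 1.0, -0.0, 0.0]
wrist_force: [0.6, -0.1, -0.2]
opening: 40.3
finger_force: 0.0
```

```bash
python3 -c "
from h import *
row(((440,-100,250),0),((470,100,240),0),((488,245,210),0))"
```

```text
t 1.625 p [ 400.7 -307.3  260.7] F [ 0.6 -0.1 -0.2] open 40.3 ff 0.0 yaw -0.0
(440, -100, 250) [ 0.01 -0.   -0.01] [ 1.306 -6.911  0.352]
(470, 100, 240) [ 0.01 -0.   -0.01] [  2.302 -13.578   0.683]
(488, 245, 210) [ 0.01 -0.   -0.01] [  2.9   -18.412   1.681]
```

Request:
arm_command([
  [[0,0,0,2.9,-18.4,1.0,0],[0,0,0,2.9,-18.4,1.0,0],[0,0,0,2.9,-18.4,1.0,0],[0,0,0,2.9,-18.4,1.0,0],[0,0,0,2.9,-18.4,1.0,0]],
])

```text
time_s: 2.25
tcp_pos: [448.2, 1.4, 243.9]
tcp_rot: [0.0, 1.0, -0.0, 0.0]
wrist_force: [0.9, -0.2, -0.0]
opening: 0.5
finger_force: 0.0
```

```bash
python3 -c "
from h import *
row(((488,245,180),0))"
```

```text
t 2.25 p [448.2   1.4 243.9] F [ 0.9 -0.2 -0. ] open 0.5 ff 0.0 yaw -0.001
(488, 245, 180) [ 0.   -0.01 -0.01] [ 1.321 -8.123  2.129]
```

Request:
arm_command([
  [[0,0,0,1.5,-8.1,2.1,0],[0,0,0,1.5,-8.1,2.1,0],[0,0,0,1.5,-8.1,2.1,0],[0,0,0,1.5,-8.1,2.1,0],[0,0,0,1.5,-8.1,2.1,0]],
])

```text
time_s: 2.88
tcp_pos: [492.7, 245.4, 179.3]
tcp_rot: [0.0, 1.0, 0.002, -0.001]
wrist_force: [-0.6, -0.3, -0.4]
opening: 0.3
finger_force: 0.0
```

```bash
python3 -c "
from h import *
row(((496,245,170),0),((484,245,130),0),((474,245,110),0),((469,245,95),0),((468,245,84),0))"
```

```text
t 2.875 p [492.7 245.4 179.3] F [-0.6 -0.3 -0.4] open 0.3 ff 0.0 yaw 0.004
(496, 245, 170) [0.   0.02 0.05] [0.111 0.013 0.311]
(484, 245, 130) [0.   0.02 0.05] [-0.287  0.011  1.645]
(474, 245, 110) [0.   0.02 0.05] [-0.619  0.01   2.312]
(469, 245, 95) [0.   0.02 0.05] [-0.785  0.009  2.812]
(468, 245, 84) [0.   0.02 0.05] [-0.817  0.009  3.179]
```

Descend slowly along the arc.

Request:
arm_command([
  [[0,0,0,0,0,0.7,0],[0,0,0,-0.15,0,1.2,0],[0,0,0,-0.3,0,1.65,0],[0,0,0,-0.45,0,2.0,0],[0,0,0,-0.6,0,2.3,0]],
])

```text
time_s: 3.5
tcp_pos: [475.2, 241.9, 111.5]
tcp_rot: [0.0, 1.0, -0.0, 0.0]
wrist_force: [-0.2, -0.1, 0.3]
opening: 0.6
finger_force: 0.2
```

Request:
arm_command([
  [[0,0,0,-0.1,0,0.15,0],[0,0,0,-0.15,0,0.3,0],[0,0,0,-0.2,0,0.45,0],[0,0,0,-0.2,0,0.6,0],[0,0,0,-0.2,0,0.7,0]],
])

```text
time_s: 4.12
tcp_pos: [469.1, 242.4, 90.5]
tcp_rot: [-0.0, 1.0, -0.0, -0.0]
wrist_force: [-2.6, -0.0, 7.3]
opening: 0.4
finger_force: 3.1
```

```bash
python3 -c "
from h import *
row(((468,245,84),0))"
```

```text
t 4.125 p [469.1 242.4  90.5] F [-2.6 -0.   7.3] open 0.4 ff 3.1 yaw -0.0
(468, 245, 84) [-0.  0. -0.] [-0.037 -0.086  0.215]
```

Request:
arm_command([
  [[0,0,0,0,0,0.1,0],[0,0,0,0,0,0.15,0],[0,0,0,0,0,0.2,0],[0,0,0,0,0,0.25,0],[0,0,0,0,0,0.25,0]],
])

```text
time_s: 4.75
tcp_pos: [469.3, 242.4, 84.2]
tcp_rot: [-0.0, 1.0, -0.0, 0.001]
wrist_force: [-3.5, -1.1, 9.9]
opening: 0.1
finger_force: 5.7
```

```bash
python3 -c "
from h import *
row(((468,245,84),0))"
```

```text
t 4.75 p [469.3 242.4  84.2] F [-3.5 -1.1  9.9] open 0.1 ff 5.7 yaw -0.0
(468, 245, 84) [-0.   -0.01 -0.  ] [-0.045 -0.086  0.007]
```

Request:
arm_command([
  [[0,0,0,0,0,0.04,0],[0,0,0,0,0,0.07,0],[0,0,0,0,0,0.07,0]],
])

```text
time_s: 5.12
tcp_pos: [469.4, 242.5, 83.8]
tcp_rot: [-0.0, 1.0, 0.0, 0.001]
wrist_force: [-9.1, -3.3, 29.7]
opening: 0.7
finger_force: 14.8
```

Request:
arm_command([
  [[0,0,0,0,0,-1,0],[0,0,0,0,0,-2,0],[0,0,0,0,0,-3,0]],
])

```text
time_s: 5.5
tcp_pos: [469.2, 242.4, 172.0]
tcp_rot: [-0.0, 1.0, -0.0, 0.0]
wrist_force: [-0.0, -0.4, -0.5]
opening: 0.3
finger_force: 0.0
```

```bash
python3 - <<'E'
from h import *
import cv2
s=cams.capture("scene")[:,:,::-1];t=cams.capture("top")[:,:,::-1]
np.savez("im1.npz",s=s,t=t)
for c in("scene","top"):
  for l in("lid","tongs","comb","dish"):
    print(c,l,[(np.round(np.array(d["rect"])*[560,420,560,420],1).tolist(),round(d["p"],2)) for d in cams.spot_in(c,l)][:4])
def cr(im,x,y,w,h): return cv2.resize(im[y:y+h,x:x+w],(400,300),interpolation=cv2.INTER_CUBIC)
cv2.imwrite("pics/c2.png",np.vstack([np.hstack([cr(s,310,190,100,105),cr(s,235,190,80,60)]),np.hstack([cr(t,275,195,32,24),cr(s,205,150,80,45)])]))
q=(503.3,245.4,0)
for th in(0,.06,.1):
  P=[(47.5-95*np.cos(th)+4*np.sin(th),y,55+95*np.sin(th)+4*np.cos(th)) for y in(65,-65)];print(th,proj("scene",pose(q,P)).round(1).tolist())
row(((470,-270,200),0.066))
E
```

```text
scene lid [([376.9, 202.5, 56.3, 32.4], 0.97), ([313.9, 225.2, 75.9, 48.4], 0.8)]
scene tongs [([211.1, 158.0, 59.1, 25.3], 0.74)]
scene comb [([269.4, 204.4, 20.1, 22.0], 0.81)]
scene dish [([347.5, 311.2, 82.4, 60.1], 0.77), ([246.7, 203.3, 59.5, 39.6], 0.63)]
top lid [([230.0, 277.6, 19.9, 38.8], 0.59)]
top tongs [([382.5, 196.9, 19.5, 62.9], 0.78), ([269.1, 192.3, 51.1, 41.7], 0.42)]
top comb []
top dish [([268.7, 189.7, 51.5, 43.6], 0.84), ([126.4, 184.2, 52.0, 52.6], 0.6)]
0 [[387.8, 257.3], [349.1, 224.6]]
0.06 [[388.1, 255.3], [349.2, 222.6]]
0.1 [[388.2, 253.9], [349.2, 221.3]]
t 6.0 p [469.  242.3 170.3] F [ 0.  -0.4  0.4] open 0.7 ff 0.0 yaw -0.0
(470, -270, 200) [ 0.    0.02 -0.76] [ 0.036 17.078 -0.983]
```

View pics/c2.png

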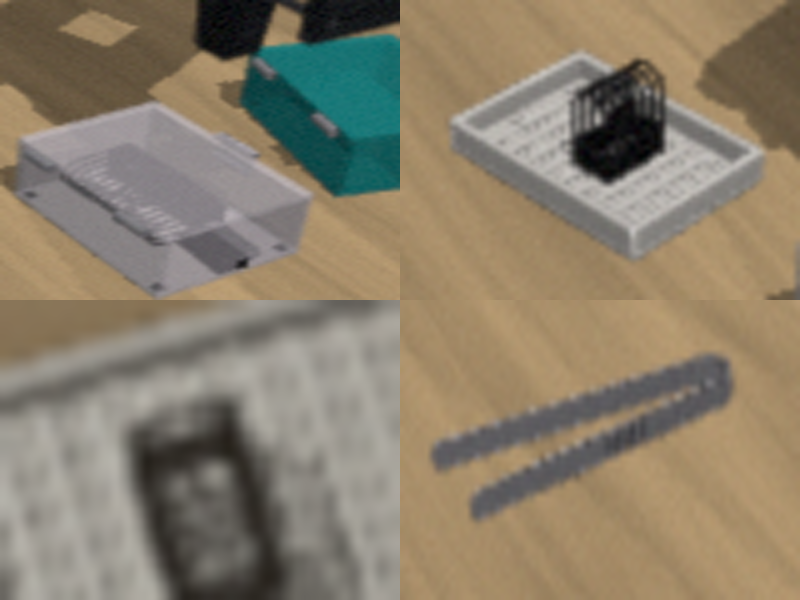

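```bash
python3 - <<'E'
from h import *
from scipy.optimize import least_squares as L
S=np.array([(276.4,226.4),(269.6,223),(287.6,220)])
for u in S: print(ray("scene",u,9).round(1))
P=[(21,13,9),(21,-13,9),(-21,13,9)]
f=lambda q:(proj("scene",pose(q,P))-S).ravel()
r=L(f,[560,27,.2]);print(r.x.round(3),f(r.x).round(1))
for yaw in(r.x[2],.2,.3):
  q=(r.x[0],r.x[1],yaw);c=[(a*21,b*13,z) for z in(9,47,59) for a,b in((1,1),(1,-1),(-1,-1),(-1,1))]
  for z in (0,4,8): print(((proj("top",pose(q,c[z:z+4]))-[275,195])*12.5+[0,300]).round().tolist())
# tongs: scene & top
T=np.array([(383.75,194.3),(402,193),(400.75,260.5)])
S=np.array([(205+37/5,150+146/6.667),(205+75/5,150+195/6.667),(205+332/5,150+75/6.667)])
# tips: outer top corners ; scene underside of tips right/left
for n,u in zip(("R tip z0","L tip z0"),((205+37/5,150+170/6.667),(205+75/5,150+220/6.667))): print(n,ray("scene",u,0).round(1))
print("R/L tip top",ray("scene",(205+32/5,150+148/6.667),16).round(1),ray("scene",(205+72/5,150+193/6.667),16).round(1),"ribs",ray("scene",(205+225/5,150+145/6.667),0).round(1),"bow",ray("scene",(205+332/5,150+95/6.667),0).round(1))
E
```

```text
[573.9  46.    9. ]
[582.1  24.9   9. ]
[535.7  35.6   9. ]
[5.58553e+02 2.91570e+01 3.12000e-01] [ 0.2  0.5 -0.4 -0.3  0.3 -0.2]
[[116.0, 464.0], [222.0, 430.0], [279.0, 599.0], [173.0, 633.0]]
[[119.0, 434.0], [227.0, 399.0], [286.0, 572.0], [177.0, 607.0]]
[[119.0, 424.0], [229.0, 388.0], [288.0, 563.0], [178.0, 599.0]]
[[124.0, 456.0], [233.0, 434.0], [271.0, 607.0], [161.0, 630.0]]
[[127.0, 425.0], [239.0, 402.0], [278.0, 581.0], [165.0, 604.0]]
[[128.0, 415.0], [241.0, 392.0], [280.0, 572.0], [166.0, 595.0]]
[[117.0, 463.0], [223.0, 431.0], [278.0, 600.0], [172.0, 633.0]]
[[119.0, 433.0], [228.0, 399.0], [285.0, 573.0], [176.0, 607.0]]
[[120.0, 423.0], [230.0, 389.0], [287.0, 564.0], [177.0, 598.0]]
R tip z0 [ 616.7 -296.4    0. ]
L tip z0 [ 613.1 -241.     0. ]
R/L tip top [ 620.8 -289.5   16. ] [ 614.7 -237.9   16. ] ribs [ 503.6 -261.7    0. ] bow [ 420.3 -274.4    0. ]
```

```bash
cat > fit.py <<'E'
from h import *
import cv2
from scipy.optimize import minimize
K=6
def fit(parts,masks,wins,q0):
    ims={}
    for c in masks:
        x0,x1,y0,y1=wins[c];ims[c]=cv2.resize(masks[c][y0:y1,x0:x1].astype(np.float32),None,fx=K,fy=K,interpolation=cv2.INTER_LINEAR)
    def cost(q,ret=False):
        e=0
        for c,m in ims.items():
            x0,x1,y0,y1=wins[c];r=np.zeros(m.shape,np.uint8)
            for P in parts:
                u=(proj(c,pose(q,P))-[x0-.5,y0-.5])*K
                cv2.fillConvexPoly(r,cv2.convexHull((u*16).round().astype(np.int32)),1,shift=4)
            r=cv2.GaussianBlur(r.astype(np.float32),(0,0),3);e+=np.abs(r-m).sum()/m.sum()
        return e
    best=min((minimize(cost,np.array(q0)+[0,0,d],method="Nelder-Mead",options=dict(initial_simplex=np.array(q0)+[0,0,d]+np.array([[0,0,0],[6,0,0],[0,6,0],[0,0,.1]]))) for d in(-.1,0,.1)),key=lambda r:r.fun)
    return best.x.round(3),round(best.fun,3)
def strip(a,b,t=2,h=16,z0=0):
    a,b=np.array(a,float),np.array(b,float);d=(b-a)/np.linalg.norm(b-a);n=np.array([-d[1],d[0]])*t/2
    return [(*p,z) for p in(a+n,a-n,b+n,b-n) for z in(z0,z0+h)]
E
python3 - <<'E'
from fit import *
z=np.load("im1.npz");I={"scene":z["s"],"top":z["t"]}
arms=[strip((-74,s*13),(0,s*20)) for s in(1,-1)]+[strip((0,s*20),(111,s*26.5)) for s in(1,-1)]
th=np.linspace(np.pi/2,3*np.pi/2,7);b=[(-74+14*np.cos(t),13*np.sin(t)) for t in th]
arms+=[strip(b[i],b[i+1]) for i in range(6)]
W={"scene":(205,277,150,192),"top":(374,412,186,268)}
mk={c:(cv2.cvtColor(I[c],cv2.COLOR_BGR2HSV)[...,1]<60) for c in I}
for c in W:
    x0,x1,y0,y1=W[c];print(c,mk[c][y0:y1,x0:x1].sum())
print(fit(arms,mk,W,(509,-275,.07)))
for c in W: print(c,fit(arms,{c:mk[c]},W,(509,-275,.07)))
W={"top":(278,304,200,228),"scene":(264,294,200,232)}
box=[[(a*21,b*13,zz) for a in(1,-1) for b in(1,-1) for zz in(9,47)]+[(a*21,b*9,59) for a in(1,-1) for b in(1,-1)]]
mk={c:I[c].max(2)<80 for c in I};mk["scene"]=cv2.morphologyEx(mk["scene"].astype(np.uint8),cv2.MORPH_CLOSE,np.ones((5,5)));mk["top"]=cv2.morphologyEx((I["top"].max(2)<105).astype(np.uint8),cv2.MORPH_CLOSE,np.ones((7,7)))
print(fit(box,mk,W,(558,28,.25)))
for c in W: print(c,fit(box,{c:mk[c]},W,(558,28,.25)))
E
```

```text
scene 520
top 305
(array([ 5.08095e+02, -2.78719e+02,  7.40000e-02]), np.float64(0.446))
scene (array([ 5.06736e+02, -2.80106e+02,  8.40000e-02]), np.float64(0.123))
top (array([ 5.07819e+02, -2.78652e+02,  7.40000e-02]), np.float64(0.305))
(array([5.59365e+02, 2.80760e+01, 3.59000e-01]), np.float64(0.509))
top (array([5.59856e+02, 2.79760e+01, 3.23000e-01]), np.float64(0.206))
scene (array([5.58562e+02, 2.93660e+01, 4.97000e-01]), np.float64(0.271))
```

Request:
arm_command([
  [[0,0,-0.86,1.3,17.37,0,80],[0,0,-0.86,1.3,17.37,0,80],[0,0,-0.86,1.3,17.37,0,80],[0,0,-0.86,1.3,17.37,0,80],[0,0,-0.86,1.3,17.37,0,80]],
])

```text
time_s: 6.62
tcp_pos: [492.3, -71.3, 170.9]
tcp_rot: [-0.0, 0.999, 0.037, -0.0]
wrist_force: [1.6, -0.1, -0.3]
opening: 48.3
finger_force: 0.0
```

```bash
python3 -c "
from h import *
row(((508,-279,100),0.075))"
```

```text
t 6.625 p [492.3 -71.3 170.9] F [ 1.6 -0.1 -0.3] open 48.3 ff 0.0 yaw 0.075
(508, -279, 100) [-0.  0. -0.] [6.000e-03 6.944e+00 2.361e+00]
```

Request:
arm_command([
  [[0,0,0,0,6.94,2.36,80],[0,0,0,0,6.94,2.36,80],[0,0,0,0,6.94,2.36,80],[0,0,0,0,6.94,2.36,80],[0,0,0,0,6.94,2.36,80]],
])

```text
time_s: 7.25
tcp_pos: [507.5, -278.5, 98.9]
tcp_rot: [-0.001, 0.999, 0.036, -0.001]
wrist_force: [-0.4, 1.5, -0.6]
opening: 80.0
finger_force: 0.0
```

```bash
python3 - <<'E'
from h import *
import cv2
s=cams.capture("scene")[:,:,::-1];t=cams.capture("top")[:,:,::-1]
cr=lambda im,x,y,w,h:cv2.resize(im[y:y+h,x:x+w],(400,300),interpolation=cv2.INTER_CUBIC)
cv2.imwrite("pics/c3.png",np.hstack([cr(s,195,110,100,75),cr(t,340,180,120,90)]))
row(((508,-279,27),0.075))
E
```

```text
t 7.35 p [ 507.8 -276.2  100.1] F [-0.5  0.3  0. ] open 80.3 ff 0.0 yaw 0.075
(508, -279, 27) [-0.01  0.01 -0.  ] [-0.     0.095  2.436]
```

View pics/c3.png

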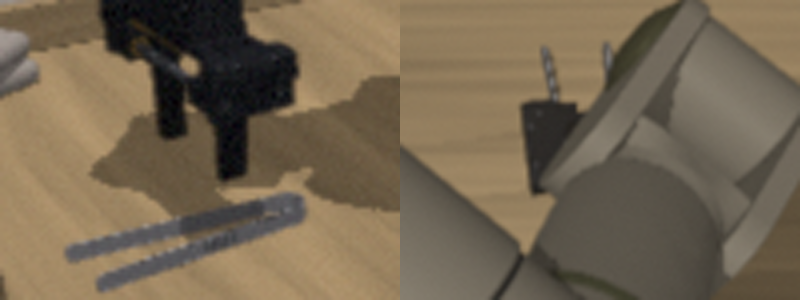

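The gripper stands over the ribs of the tongs, aligned with the arms. Descending to grasp.

Request:
arm_command([
  [[0,0,0,0,0.05,1,80],[0,0,0,0,0.05,2,80],[0,0,0,0,0.05,2.4,80],[0,0,0,0,0.05,2.4,60],[0,0,0,0,0.05,2.4,50]],
], newtons=10)

```text
time_s: 7.98
tcp_pos: [508.7, -278.4, 29.5]
tcp_rot: [0.001, 0.999, 0.038, 0.001]
wrist_force: [0.2, 0.7, 0.4]
opening: 62.1
finger_force: 0.0
```

Request:
arm_command([
  [[0,0,0,0,0,0,38],[0,0,0,0,0,0,37],[0,0,0,0,0,0,37],[0,0,0,0,0,0,37]],
])

```text
time_s: 8.48
tcp_pos: [508.3, -278.5, 28.8]
tcp_rot: [0.0, 0.999, 0.037, 0.0]
wrist_force: [-0.2, 0.6, 5.7]
opening: 36.8
finger_force: 5.0
```

Request:
arm_command([
  [[0,0,0,0,0,-0.5,37],[0,0,0,0,0,-1.5,37],[0,0,0,0,0,-3,37],[0,0,0,0,0,-4,37],[0,0,0,0,0,-4,37]],
])

```text
time_s: 9.1
tcp_pos: [508.6, -278.8, 150.7]
tcp_rot: [0.002, 0.999, 0.037, 0.002]
wrist_force: [0.8, -0.6, -1.1]
opening: 37.1
finger_force: 3.3
```

```bash
python3 -c "
from h import *
row(((468.5,0,150),0.3))"
```

```text
t 9.1 p [ 508.6 -278.8  150.7] F [ 0.8 -0.6 -1.1] open 37.1 ff 3.3 yaw 0.075
(468.5, 0, 150) [ 0.04 -0.03 -2.58] [-0.64  -9.368 -0.01 ]
```

Request:
arm_command([
  [[0,0,-0.6,-0.2,-1.5,0,37],[0,0,-1.2,-0.3,-3.2,0,37],[0,0,-1.8,-0.4,-4.9,0,37],[0,0,-2.4,-0.5,-6.6,0,37],[0,0,-2.58,-0.64,-8.2,0,37]],
])

```text
time_s: 9.72
tcp_pos: [469.5, -32.7, 147.2]
tcp_rot: [-0.001, 0.989, 0.15, -0.001]
wrist_force: [-0.4, -0.9, -0.6]
opening: 37.0
finger_force: 3.3
```

```bash
python3 -c "
from h import *
row(((468.5,0,140),0.3))"
```

```text
t 9.725 p [469.5 -32.7 147.2] F [-0.4 -0.9 -0.6] open 37.0 ff 3.3 yaw 0.301
(468.5, 0, 140) [-0.02  0.02  0.01] [ 0.291 -1.052  0.24 ]
```

Request:
arm_command([
  [[0,0,0,0.15,-0.5,0.5,37],[0,0,0,0.29,-1.05,1.0,37],[0,0,0,0.29,-1.05,1.5,37],[0,0,0,0.29,-1.05,1.5,37]],
])

```text
time_s: 10.22
tcp_pos: [468.6, -1.5, 101.8]
tcp_rot: [-0.001, 0.989, 0.15, -0.002]
wrist_force: [0.1, 0.3, -1.3]
opening: 37.4
finger_force: 3.3
```

```bash
python3 - <<'E'
from h import *
import cv2
s=cams.capture("scene")[:,:,::-1];t=cams.capture("top")[:,:,::-1]
np.savez("im2.npz",s=s,t=t)
cr=lambda im,x,y,w,h:cv2.resize(im[y:y+h,x:x+w],(400,400),interpolation=cv2.INTER_CUBIC)
cv2.imwrite("pics/c4.png",np.hstack([cr(s,240,165,80,80),cr(t,265,185,64,64)]))
row(((468.5,0,57),0.3))
E
```

```text
t 10.325 p [469.4  -1.9 103.1] F [-0.1 -0.5  0.6] open 36.9 ff 3.3 yaw 0.3
(468.5, 0, 57) [-0.01  0.01 -0.  ] [-0.009 -0.069  1.536]
```

View pics/c4.png

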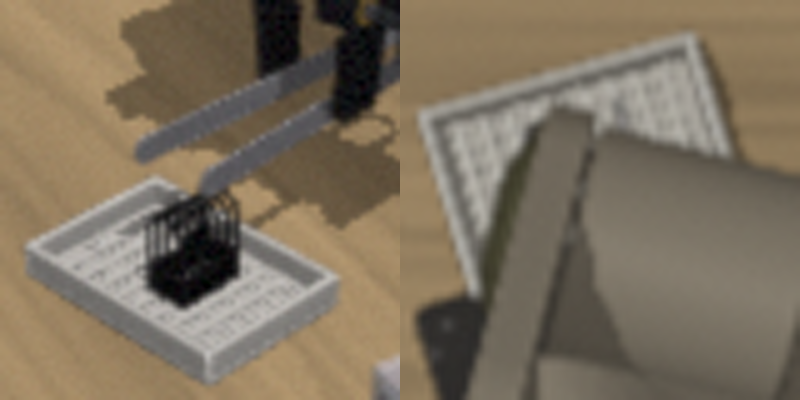

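```bash
python3 - <<'E'
from h import *
for h in(70,74,78):
  P=[(111,s*y,h+z) for s,y in((1,23),(-1,23)) for z in(0,16)]
  print(h,((proj("scene",pose((469.4,-1.9,.3),P))-[240,165])*5).round().tolist())
q=(559,28.3,.3)
P=[(21,13,9),(21,-13,9),(-21,13,9)]
print(((proj("scene",pose(q,P))-[240,165])*5).round().tolist())
E
```

```text
70 [[197.0, 209.0], [197.0, 182.0], [131.0, 174.0], [130.0, 146.0]]
74 [[197.0, 203.0], [197.0, 174.0], [131.0, 167.0], [130.0, 139.0]]
78 [[197.0, 196.0], [197.0, 167.0], [130.0, 160.0], [130.0, 132.0]]
[[181.0, 309.0], [144.0, 288.0], [238.0, 274.0]]
```

Request:
arm_command([
  [[0,0,0,0.05,-0.04,0.3,37],[0,0,0,0.05,-0.04,0.6,37],[0,0,0,0.05,-0.04,0.9,37],[0,0,0,0.05,-0.04,1.2,37],[0,0,0,0.05,-0.04,1.5,37]],
])

```text
time_s: 10.95
tcp_pos: [470.6, -0.2, 57.6]
tcp_rot: [-0.0, 0.989, 0.149, -0.0]
wrist_force: [0.2, -0.9, -0.5]
opening: 36.8
finger_force: 3.3
```

```bash
python3 - <<'E'
from h import *
import cv2
s=cams.capture("scene")[:,:,::-1]
cv2.imwrite("pics/c5.png",cv2.resize(s[180:250,235:315],(640,560),interpolation=cv2.INTER_CUBIC))
row(((470,0.5,56),0.3))
P=[(111,s*y,28+z) for s,y in((1,23),(-1,23)) for z in(0,16)]
print(((proj("scene",pose((469.8,-.5,.3),P))-[235,180])*8).round().tolist())
E
```

```text
t 11.0 p [ 4.702e+02 -2.000e-01  5.680e+01] F [-1.3 -0.  -1.6] open 37.0 ff 3.3 yaw 0.3
(470, 0.5, 56) [-0.01  0.02 -0.  ] [-0.    -0.023  0.026]
[[357.0, 331.0], [357.0, 289.0], [253.0, 272.0], [252.0, 230.0]]
```

View pics/c5.png

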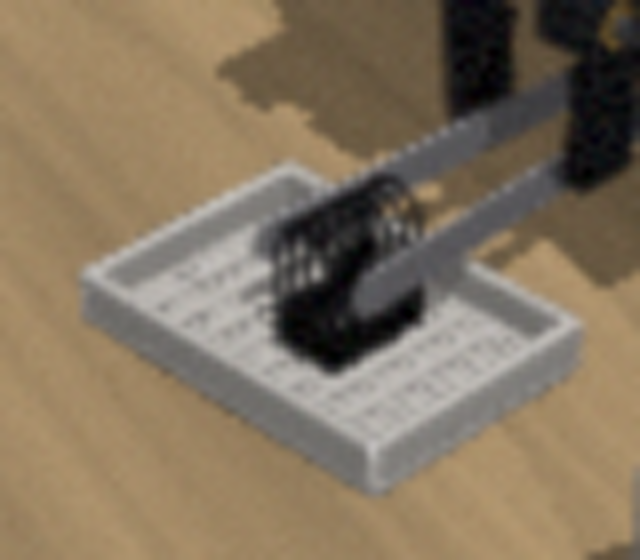

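The tips straddle the comb: left tip at (355,305), right tip behind the comb at (265,240). Closing.

Request:
arm_command([
  [[0,0,0,0,0,0,35],[0,0,0,0,0,0,33],[0,0,0,0,0,0,31],[0,0,0,0,0,0,28],[0,0,0,0,0,0,20]],
], newtons=14)

```text
time_s: 11.62
tcp_pos: [470.8, -0.3, 58.4]
tcp_rot: [0.0, 0.989, 0.149, 0.0]
wrist_force: [-0.2, 0.0, -0.2]
opening: 29.9
finger_force: 14.0
```

Request:
arm_command([
  [[0,0,0,0,0,0,20],[0,0,0,0,0,0,20],[0,0,0,0,0,0,20]],
], newtons=22)

```text
time_s: 12.0
tcp_pos: [470.7, -0.2, 58.3]
tcp_rot: [0.0, 0.989, 0.149, 0.0]
wrist_force: [-0.0, -0.2, 0.8]
opening: 29.8
finger_force: 22.0
```

Request:
arm_command([
  [[0,0,0,0,0,-0.15,20],[0,0,0,0,0,-0.3,20],[0,0,0,0,0,-0.5,20],[0,0,0,0,0,-0.75,20],[0,0,0,0,0,-1.0,20]],
])

```text
time_s: 12.62
tcp_pos: [470.7, -0.2, 88.9]
tcp_rot: [0.0, 0.989, 0.149, 0.0]
wrist_force: [-1.0, -0.2, -1.3]
opening: 29.9
finger_force: 22.0
```

```bash
python3 - <<'E'
from h import *
import cv2
s=cams.capture("scene")[:,:,::-1]
cv2.imwrite("pics/c6.png",cv2.resize(s[160:250,225:325],(640,576),interpolation=cv2.INTER_CUBIC))
row(((470,0.5,150),0.3))
E
```

```text
t 12.675 p [ 4.71e+02 -3.00e-01  8.97e+01] F [ 0.6 -0.   0.3] open 29.9 ff 22.0 yaw 0.3
(470, 0.5, 150) [ 0.01 -0.02  0.  ] [-0.023 -0.034 -2.011]
```

View pics/c6.png

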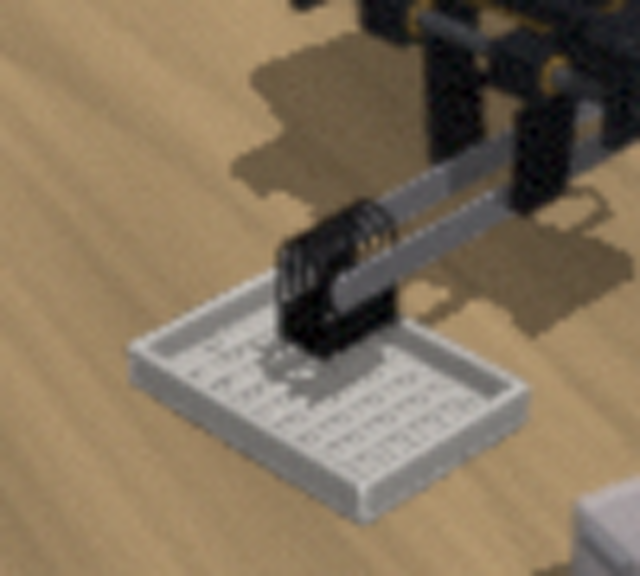

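The comb is lifted level in the tongs, its shadow on the dish below and the dish unmoved. Raising it further.

Request:
arm_command([
  [[0,0,0,0,0,-0.4,20],[0,0,0,0,0,-0.9,20],[0,0,0,0,0,-1.4,20],[0,0,0,0,0,-1.8,20],[0,0,0,0,0,-2.0,20]],
])

```text
time_s: 13.3
tcp_pos: [470.8, -0.2, 149.1]
tcp_rot: [0.0, 0.989, 0.149, 0.0]
wrist_force: [-0.8, -0.9, -1.4]
opening: 29.8
finger_force: 22.0
```

Request:
arm_command([
  [[0,0,0,0,0,0,20],[0,0,0,0,0,0,20],[0,0,0,0,0,0,20]],
])

```text
time_s: 13.68
tcp_pos: [470.5, -0.2, 147.9]
tcp_rot: [-0.0, 0.989, 0.149, -0.0]
wrist_force: [0.7, -0.8, -1.3]
opening: 30.3
finger_force: 22.0
```

```bash
python3 - <<'E'
from h import *
import cv2
s=cams.capture("scene")[:,:,::-1]
cv2.imwrite("pics/c7.png",cv2.resize(s[140:300,210:410],(800,600),interpolation=cv2.INTER_CUBIC))
row()
E
```

```text
t 13.725 p [ 4.706e+02 -2.000e-01  1.480e+02] F [-1.   0.3 -0.4] open 29.8 ff 22.0 yaw 0.3
```

View pics/c7.png

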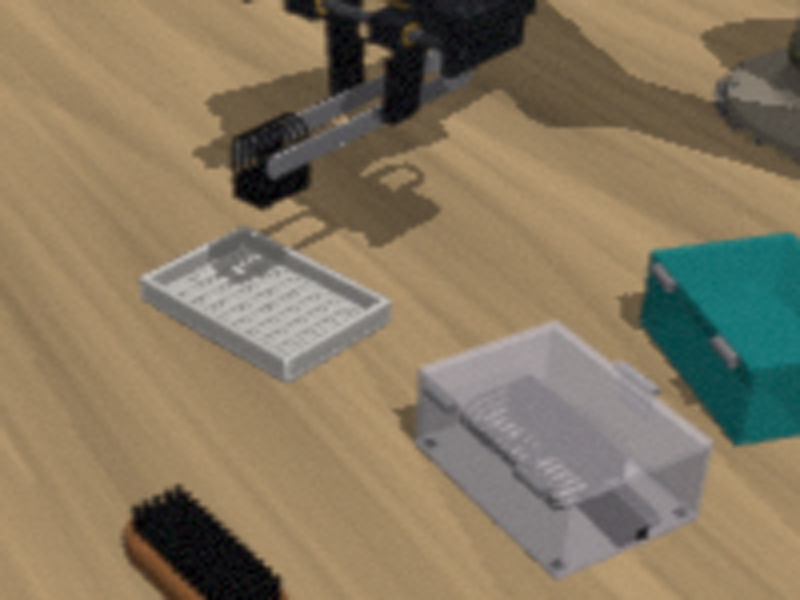

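The comb is held about 80 mm above the dish rim, over the dish, and the box is shut. Handing in.

```bash
python3 -c "
from station import robot
print(robot.sign_off())"
```

```text
the job is handed in; nothing more can be done
None
```

The job is handed in: the box lid is latched fully shut, and the washed comb is held in the tongs over the dish, about 80 mm above its rim, with nothing else touched. I don't have the judge's verdict.

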